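# Put the vice bar back in its sprung storage bay

## Task

Two aluminium vice bars lie loose on the watchmaker's bench: put the one with the round boss back into the storage bay whose label shows the round disc. It goes in like a battery, tilted: one tongue under the hood of the sprung catch, push the catch back, lower the other end, and the spring slides it under the fixed lip; at the end it lies flat on the bay's floor, boss up (either way round), held under both lips. Leave the other bars, the loupe and the dish where they are.

Things in the scene. Friction and masses are not known exactly. Their poses are not given: they have to be found in the camera images.
- round_bar: Plain aluminium bar, about 0.3 kg: body 120 x 30 x 32 mm (x, y, z), at each end a tongue 14 mm long, 26 wide, 8 high along the underside, 148 mm overall; origin at the centre of the underside, z up. On top, in the middle, a black boss 6 mm high: a disc 26 mm across. Lies on the bench; this is the bar to put away.
- cross_bar: Plain aluminium bar, about 0.3 kg: body 120 x 30 x 32 mm (x, y, z), at each end a tongue 14 mm long, 26 wide, 8 high along the underside, 148 mm overall; origin at the centre of the underside, z up. On top, in the middle, a black boss 6 mm high: a cross, 30 x 26 mm. Lies on the bench; leave it.
- square_bar: Plain aluminium bar, about 0.3 kg: body 120 x 30 x 32 mm (x, y, z), at each end a tongue 14 mm long, 26 wide, 8 high along the underside, 148 mm overall; origin at the centre of the underside, z up. On top, in the middle, a black boss 6 mm high: a square of 23 mm. Already home in its bay; leave it.
- round_bay: Grey tray fixed on the wooden board, all three alike, 245 mm long (x), 62 wide; origin under its centre, 8 mm above the bench. Two side walls 34 mm apart inside, 9 mm high above the 6 mm floor plate, x = -55 to 65 mm. x = -120 to -64: a guide round the catch, 20 mm high above the floor. Empty: the round bar belongs here.
- cross_bay: Grey tray fixed on the wooden board, all three alike, 245 mm long (x), 62 wide; origin under its centre, 8 mm above the bench. Sign: a black cross. Empty; not for this bar.
- square_bay: Grey tray fixed on the wooden board, all three alike, 245 mm long (x), 62 wide; origin under its centre, 8 mm above the bench. Sign: a black square. Holds the square bar.
- round_seat (a point): Point on the floor of the round bay (bay x = 0, y = 0) where the underside centre of a bar at home lies; x runs from the sprung catch to the fixed lip, z up. Fixed steel end wall: inner face 74 mm to +x, its lip reaches 8 mm inward over the cavity (lip edge at x = 66 mm), lip 13 to 17 mm above the floor.
- round_label (a point): Top of the white label plate (37 x 50 mm) beyond the fixed end of the round bay, with a black disc of 27 mm on it.
- cross_label (a point): The same of the cross bay: a black cross.
- square_label (a point): The same of the square bay: a black square.
- round_catch (a joint): Travel of the round bay's sprung catch towards -x, m: 0 at rest with the bay empty, 0.003 with a bar at home, 0.018 at its end. A bar must push it to about 0.0125 for its other tongue to pass the fixed lip.
- round_catch_face (a point): Face of the round bay's dark steel sprung catch, 4 mm above the bay's floor; moves with it; at rest 71 mm to -x of the home point. Its hood reaches 8 mm inward (+x) of the face, 13 to 17 mm above the floor. Spring: 2 N at rest, 9 N at the end of its 18 mm travel towards -x.
- loupe: Watchmaker's loupe, aluminium with a red rim, standing on the bench, 44 mm across, 56 high; origin under its centre. Leave it.
- dish: White bowl, 76 mm across, 26 high; origin under its centre. Leave it.
Things that resemble listed ones, but are neither listed nor needed, are in the scene too. What is shaped like the round_bar but turquoise or yellow is not meant.

How it is judged:
By the outcome, as a careful person would: the job done as asked, in the order asked, and still so for the second after the job is handed in, with the robot touching nothing.
It also fails if it takes over 45 s, if anything falls off the work surface, if the arm or the gripper's body presses on something with over 40 N, if the wrist force passes 120 N, or if a joint passes its speed limit or range.

## Robot

A 6-joint arm with a two-finger parallel gripper is mounted at the origin on the work surface. World frame = base frame: x ahead of the robot, y to its left, z up, the work surface at z = 0. Lengths are in mm, angles in degrees, forces in N, time in s.
With the tool pointing down it reaches from about 325 to 850 mm from the base axis. Payload 4.4 kg.
Tool frame: the origin (TCP) lies at the very end of the fingers, on their centre line; the grasp point (between the pads) lies 19 mm behind it (r.pinch_z is the distance from the TCP to the grasp point, in mm); z points along the fingers, y is the line along which they close (so a half turn about z gives the same grasp; the last joint's range is limited). The gripper opens to 94 mm and grips with 3 to 60 N. Pads are 16 mm wide; open, the fingers measure 119 mm over their backs; the gripper's body (75 mm by 177 mm) begins 78 mm behind the grasp point.
Start: joints at [62.424, 11.837, 88.321, -0, 79.842, -8.623], TCP at [186.769, 543.824, 205.447] pointing down, gripper open.
Joint ranges: [-156.59, 156.59], [-49.26, 127.26], [12.9, 141.05], [-63.56, 243.56], [4.71, 150.69], [-161.64, 161.64]. Speed limits (degrees/s): [159.86, 159.86, 180, 180, 180, 180].

## Interface

Orientations are given as a 3x3 rotation matrix whose columns are the frame's x, y, z axes.
In Python, from station import r gives the robot as it stands. The module is installed in compiled form; this text tells all that it offers.
- The arm moves only by the tool send_rows, never from a script. Its argument "deltas" is a list of rows, each an object with "delta_pos": the shift along the tool's x, y, z in mm, a list of three; "roll": the turn about the tool's z in rad; "jaw": the gripper's target within -1 to 1 (shut at 1, half-way at 0, fully open at -1). A call has 1 to 20 rows; each row shifts and turns the commanded pose from where the row before left it, along the tool's axes as they then stand; what a row does not reach is not made up. A row lasts 1/10 s, in which the tool goes at most 50 mm and 8.59 degrees, less where a joint would pass 70% of its speed; a pose out of reach is approached as far as the arm can. A call with a gripper value outside its range is refused whole. The fingers move at their own pace and stop on an object; the grip force is fixed at half the most. Time passes only in rows, so rows that do not move let the fingers close. It gives the time, the measured TCP pose, the force, the opening and the grip force at its end, in the units of the state.
- r.get_obs(): the state, without advancing time (a new reading comes with each control period).
- r.grab_frame(name): name is "scene" or "top" or "wrist"; returns a dict with "img" (480x640x3 uint8, red, green, blue), "depth" (480x640 float32, mm along the optical axis (not along the pixel's ray), 0 where there is no reading), "fx", "fy", "cx", "cy" (pixels), "extrinsics" (4x4, takes a point from world to camera coordinates). Camera axes: x right, y down, z forward; pixel columns grow to the right and rows downward; lengths in mm; the calibration is good to about 2 mm. A picture is of the moment at which its call begins.
- r.job_done(): hands the job in; it is judged then, once.
The state is a dict: "t": time; "qpos": joint angles; "qvel": joint speeds; "joint_torque": joint torques, N m; "position": TCP position; "eef_rot": TCP orientation; "contact_force": force on the tool from outside, world axes, zero at the start; "torque": the same for the moment, N m; "gripper_width": finger opening in mm; "grasp_force": force on a finger pad.
Only numpy, scipy, OpenCV 4.12 (cv2) and the standard library are available. Lean on these libraries where they do the work, as an engineer would, in place of code of your own. Each camera call takes 0.05 s, during which the arm holds its last target. There are 200 camera calls.

## Working session

There is one attempt and no reset: what is moved stays moved. The work goes in short steps, Python scripts to look and compute and a tool call to move; the robot and the scene stay as the last step left them, time stands still between calls to the robot, and variables do not carry over. Pictures are saved under pics/ and viewed, at most 10 in all, crops included, and the job is handed in when it is done.

Besides the shell and the picture viewer there is one more tool, called after "Request:" as a command line: name --argument value ..., lists and objects as JSON in quotes. send_rows: Moves the arm, as the interface text tells. Its arguments: {"type":"object","properties":{"deltas":{"type":"array","items":{"type":"object","properties":{"delta_pos":{"type":"array","items":{"type":"number"}},"roll":{"type":"number"},"jaw":{"type":"number"}}}}},"required":["deltas"]}

```bash
mkdir -p pics
cat > h.py <<'E'
import numpy as np, cv2
from station import r
def grab(n,f=None):
    d=r.grab_frame(n)
    if f: cv2.imwrite('pics/'+f,d['img'][:,:,::-1])
    return d
def ray(d,u,v,z):
    E=d['extrinsics'];R=E[:3,:3];c=-R.T@E[:3,3]
    w=R.T@np.array([(u-d['cx'])/d['fx'],(v-d['cy'])/d['fy'],1])
    return c+w*(z-c[2])/w[2]
def pt(d,u,v):
    Z=d['depth'][int(v),int(u)];E=d['extrinsics']
    p=np.array([(u-d['cx'])/d['fx']*Z,(v-d['cy'])/d['fy']*Z,Z])
    return E[:3,:3].T@(p-E[:3,3])
E
python3 - <<'E'
from h import *
import pickle
for n in('top','scene'):
    d=grab(n,n+'1.png'); pickle.dump(d,open(n+'.pkl','wb'));E=d['extrinsics'];print(n,d['fx'],(-E[:3,:3].T@E[:3,3]).round())
print(r.get_obs()['eef_rot'].round(3))
E
```

```text
top 528.8842966050402 [ 184.  -22. 1311.]
scene 455.22009263157986 [1081.  375.  921.]
[[-0.946  0.325 -0.001]
 [ 0.325  0.946 -0.002]
 [ 0.    -0.002 -1.   ]]
```

View pics/top1.png

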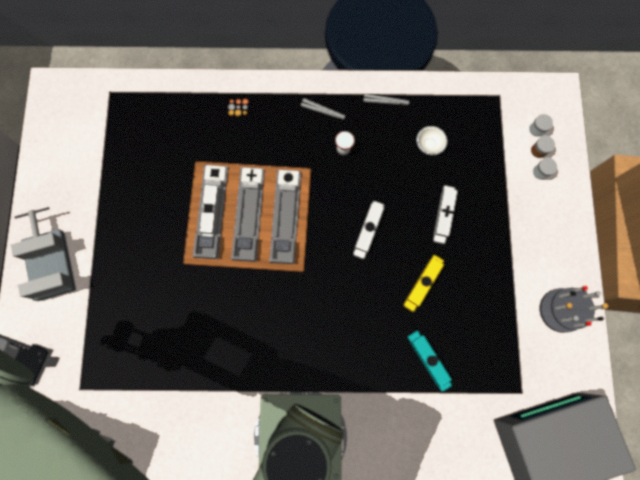

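View pics/scene1.png

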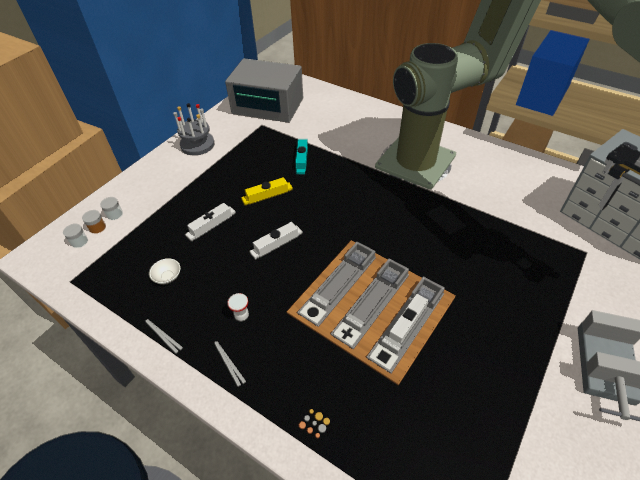

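```bash
cat > m.py <<'E'
from h import *
import pickle
d=pickle.load(open('top.pkl','rb'));im=d['img']
cv2.imwrite('pics/crop.png',cv2.resize(im[150:280,180:480],None,fx=2.66,fy=2.66,interpolation=cv2.INTER_CUBIC)[:,:,::-1])
def near(m,u,v,ms=20):
    n,l,s,c=cv2.connectedComponentsWithStats(m.astype('uint8'));
    k=min((i for i in range(1,n) if s[i,4]>ms),key=lambda i:np.hypot(*(c[i]-[u,v])));return l==k,c[k],s[k]
g=im.min(2).astype(int)
m,c,s=near(g>130,369,229,200); print('bar',c,s)
cn=max(cv2.findContours(m.astype('uint8'),0,2)[0],key=cv2.contourArea);R=cv2.minAreaRect(cn)
bx=cv2.boxPoints(R);P=np.array([ray(d,*b,32) for b in bx]);print('box',P.round(1)[:,:2],np.linalg.norm(np.diff(P,axis=0),axis=1).round(1),'ctr',P.mean(0).round(1))
sub=np.zeros_like(m);sub[215:243,355:383]=1
mb,cb,sb=near((g<90)&sub,369,227,10);print('boss',cb,sb[4],ray(d,*cb,38).round(1), pt(d,*cb).round(1))
for nm,u,v in(('disc',288,178),('cross',251,176),('sq',215,173)):
    sub=np.zeros_like(m);sub[v-9:v+9,u-8:u+9]=1
    ml,cl,sl=near((g<100)&sub,u,v,5);print(nm,cl,sl[4],pt(d,*cl).round(1),ray(d,*cl,pt(d,*cl)[2]).round(1))
w=(im[:,:,0].astype(int)-im[:,:,2]>40);mw,cw,sw=near(w,250,215,500)
cn=cv2.convexHull(max(cv2.findContours(mw.astype('uint8'),0,2)[0],key=cv2.contourArea));R=cv2.minAreaRect(cn);print('board',R,[ray(d,*b,8)[:2].round(1) for b in cv2.boxPoints(R)])
E
python3 m.py
```

```text
bar [363.33240997 242.40720222] [354 226  21  32 361]
box [[ 432.  -122.6]
 [ 504.6 -149.8]
 [ 493.2 -179.9]
 [ 420.9 -152.4]] [77.5 32.2 77.3] ctr [ 462.7 -151.2   32. ]
boss [376.48117155 230.89121339] 239 [ 489.8 -182.9   38. ] [ 499.6 -188.1   -2.9]
disc [287.85714286 177.08163265] 49 [635.2  40.   16.6] [635.2  40.   16.6]
cross [251.04347826 174.95652174] 23 [641.5 135.4  12.3] [641.5 135.4  12.3]
sq [214.34042553 172.38297872] 47 [646.2 229.7  16.3] [646.2 229.7  16.3]
board ((246.73374938964844, 215.81040954589844), (121.93484497070312, 104.67681884765625), 3.7517290115356445) [array([407.4, 299.1]), array([683.6, 298.3]), array([664.8, -19.3]), array([390. ,  -4.8])]
```

View pics/crop.png

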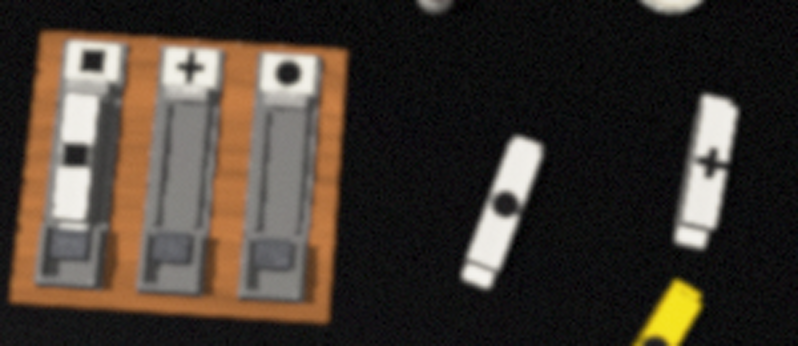

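Candidates: white disc bar (370,227), white cross bar (447,210), yellow (425,283) and turquoise (432,360) disc bars. The white one with the disc at (370,227) fits. The round bay is the right-hand one, with its disc label at (288,177) and its catch at about (283,245).

```bash
cat > g.py <<'E'
from h import *
def togo(p,yaw):
    o=r.get_obs();R=o['eef_rot'];dp=R.T@(np.array(p)-o['position'])
    a=np.degrees(np.arctan2(R[1,0],R[0,0]));dy=(yaw-a+90)%180-90
    print('t',o['t'],'pos',o['position'].round(1),'yawx',round(a,2),'delta tool',dp.round(1),'roll(rad, tool z down)',round(-np.radians(dy),4))
E
python3 - <<'E'
from g import *
import pickle
d=pickle.load(open('top.pkl','rb'))
b=ray(d,369.8,227,38);print(b,pt(d,369.8,227))
togo([b[0],b[1],230],-20.5)
E
```

```text
[ 499.52700794 -166.55020354   38.        ] [ 500.47360898 -166.98491275   34.1762445 ]
t 0.1 pos [186.4 543.2 204.4] yawx 161.05 delta tool [-526.6 -569.6  -24.6] roll(rad, tool z down) 0.027
```

Request:
send_rows --deltas '[{"delta_pos":[-29,-31.5,-1.4],"jaw":-1},{"delta_pos":[-29,-31.5,-1.4],"jaw":-1},{"delta_pos":[-29,-31.5,-1.4],"jaw":-1},{"delta_pos":[-29,-31.5,-1.4],"jaw":-1},{"delta_pos":[-29,-31.5,-1.4],"jaw":-1},{"delta_pos":[-29,-31.5,-1.4],"jaw":-1},{"delta_pos":[-29,-31.5,-1.4],"jaw":-1},{"delta_pos":[-29,-31.5,-1.4],"jaw":-1},{"delta_pos":[-29,-31.5,-1.4],"jaw":-1},{"delta_pos":[-29,-31.5,-1.4],"jaw":-1},{"delta_pos":[-29,-31.5,-1.4],"jaw":-1},{"delta_pos":[-29,-31.5,-1.4],"jaw":-1},{"delta_pos":[-29,-31.5,-1.4],"jaw":-1},{"delta_pos":[-29,-31.5,-1.4],"jaw":-1},{"delta_pos":[-29,-31.5,-1.4],"jaw":-1},{"delta_pos":[-29,-31.5,-1.4],"jaw":-1},{"delta_pos":[-29,-31.5,-1.4],"jaw":-1},{"delta_pos":[-29,-31.5,-1.4],"jaw":-1},{"delta_pos":[0,0,0],"roll":0.027,"jaw":-1}]'

```text
invalid input
```

Run:
```python
from g import *
import pickle
d=grab('wrist','w1.png');pickle.dump(d,open('w1.pkl','wb'))
E=d['extrinsics'];print(E.round(3),d['fx'])
togo([499.5,-166.5,230],-20.5)
```

```text
[[ 3.25000e-01  9.46000e-01 -2.00000e-03 -5.74644e+02]
 [ 9.15000e-01 -3.13000e-01  2.56000e-01 -2.65320e+01]
 [ 2.41000e-01 -8.50000e-02 -9.67000e-01  3.89905e+02]
 [ 0.00000e+00  0.00000e+00  0.00000e+00  1.00000e+00]] 386.03858022196306
t 0.15 pos [186.5 543.3 204.6] yawx 161.05 delta tool [-526.6 -569.7  -24.6] roll(rad, tool z down) 0.027
```

View pics/w1.png

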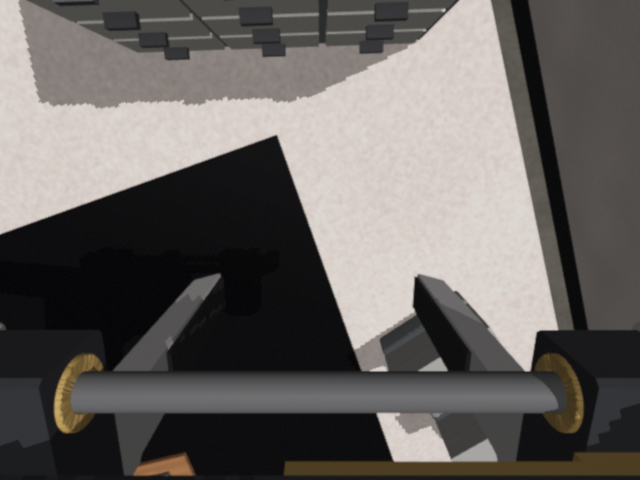

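The move was refused, probably because every row needs a roll. In the wrist picture the fingers sit at row 280 and the view reaches towards tool +x, so I stop about 80 mm beyond the bar.

Request:
send_rows --deltas '[{"delta_pos":[-30.4,-28.6,-1.3],"roll":0,"jaw":-1},{"delta_pos":[-30.4,-28.6,-1.3],"roll":0,"jaw":-1},{"delta_pos":[-30.4,-28.6,-1.3],"roll":0,"jaw":-1},{"delta_pos":[-30.4,-28.6,-1.3],"roll":0,"jaw":-1},{"delta_pos":[-30.4,-28.6,-1.3],"roll":0,"jaw":-1},{"delta_pos":[-30.4,-28.6,-1.3],"roll":0,"jaw":-1},{"delta_pos":[-30.4,-28.6,-1.3],"roll":0,"jaw":-1},{"delta_pos":[-30.4,-28.6,-1.3],"roll":0,"jaw":-1},{"delta_pos":[-30.4,-28.6,-1.3],"roll":0,"jaw":-1},{"delta_pos":[-30.4,-28.6,-1.3],"roll":0,"jaw":-1},{"delta_pos":[-30.4,-28.6,-1.3],"roll":0,"jaw":-1},{"delta_pos":[-30.4,-28.6,-1.3],"roll":0,"jaw":-1},{"delta_pos":[-30.4,-28.6,-1.3],"roll":0,"jaw":-1},{"delta_pos":[-30.4,-28.6,-1.3],"roll":0,"jaw":-1},{"delta_pos":[-30.4,-28.6,-1.3],"roll":0,"jaw":-1},{"delta_pos":[-30.4,-28.6,-1.3],"roll":0,"jaw":-1},{"delta_pos":[-30.4,-28.6,-1.3],"roll":0,"jaw":-1},{"delta_pos":[-30.4,-28.6,-1.3],"roll":0,"jaw":-1},{"delta_pos":[-30.4,-28.6,-1.3],"roll":0,"jaw":-1},{"delta_pos":[-30.4,-28.6,-1.3],"roll":0.027,"jaw":-1}]'

```text
t: 2.15
position: [576.3, -196.1, 231.0]
eef_rot: [[-0.936, 0.351, -0.001], [0.351, 0.936, 0.001], [0.001, 0.0, -1.0]]
contact_force: [1.2, 0.7, -0.4]
gripper_width: 93.8
grasp_force: 0.0
```

Run:
```python
from g import *
import pickle
d=grab('wrist','w2.png');pickle.dump(d,open('w2.pkl','wb'))
togo([499.5,-166.5,230],-20.5);E=d['extrinsics']
q=E@[499.5,-166.5,38,1];print(q[:2]/q[2]*d['fx']+[d['cx'],d['cy']])
```

```text
t 2.2 pos [ 578.7 -202.5  230.6] yawx 159.15 delta tool [86.8  5.5  0.3] roll(rad, tool z down) -0.0061
[318.39342375 128.05646385]
```

View pics/w2.png

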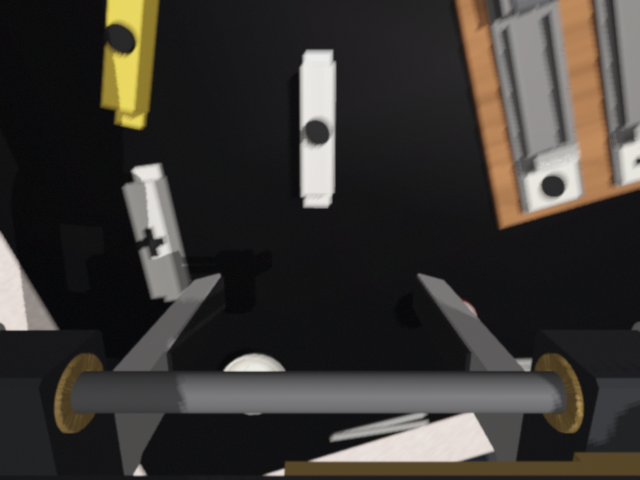

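The round bar fills cols 300–335 and rows 50–208, with its boss at (317,132). The round bay is at top right, with its disc at (553,186).

Run:
```python
from g import *
import pickle
d=pickle.load(open('w2.pkl','rb'));im=d['img']
g=im.min(2)[40:215,290:345]
m=(g>195).astype('uint8');
rows=[(v+40,*(np.where(m[v])[0][[0,-1]]+290)) for v in range(0,175,12) if m[v].any()];print(rows)
mb=((im.max(2)<90))[115:150,300:335].astype('uint8')
n,l,s,c=cv2.connectedComponentsWithStats(mb);k=1+np.argmax(s[1:,4]);cb=c[k]+[300,115];print('boss',cb,s[k])
b=ray(d,*cb,37);print(b.round(1),pt(d,*cb).round(1))
for v in (80,180):
    a=[x for x in np.where(m[v-40])[0]+290]; L=ray(d,a[0]-.5,v,32);R=ray(d,a[-1]+.5,v,32);print(L.round(1),R.round(1),np.linalg.norm(L-R).round(1),((L+R)/2).round(1))
# ends (tongue tips, lower/upper)
cc=np.where((im.min(2)[:,317]>110))[0];print(cc[(cc>40)&(cc<215)][[0,-1]])
```

```text
[(64, np.int64(303), np.int64(330)), (76, np.int64(302), np.int64(332)), (88, np.int64(302), np.int64(332)), (100, np.int64(302), np.int64(332)), (112, np.int64(303), np.int64(332)), (124, np.int64(303), np.int64(304)), (148, np.int64(303), np.int64(331)), (160, np.int64(303), np.int64(331)), (172, np.int64(303), np.int64(331)), (184, np.int64(303), np.int64(331)), (196, np.int64(307), np.int64(329))]
boss [316.48741419 131.99771167] [  5   6  24  23 437]
[ 502.2 -169.4   37. ] [ 502.2 -169.4   38. ]
[ 454.6 -166.1   32. ] [ 464.5 -139.6   32. ] 28.2 [ 459.5 -152.9   32. ]
[ 539.3 -197.9   32. ] [ 549.2 -171.6   32. ] 28.2 [ 544.3 -184.7   32. ]
[ 50 207]
```

Request:
send_rows --deltas '[{"delta_pos":[27.9,1.5,30],"roll":-0.005,"jaw":-1},{"delta_pos":[27.9,1.5,30],"roll":0,"jaw":-1},{"delta_pos":[27.9,1.4,30],"roll":0,"jaw":-1},{"delta_pos":[0,0,35],"roll":0,"jaw":-1},{"delta_pos":[0,0,30],"roll":0,"jaw":-1},{"delta_pos":[0,0,15],"roll":0,"jaw":-1},{"delta_pos":[0,0,0],"roll":0,"jaw":-1},{"delta_pos":[0,0,0],"roll":0,"jaw":-1}]'

```text
t: 3.0
position: [499.0, -161.4, 61.5]
eef_rot: [[-0.938, 0.345, -0.0], [0.345, 0.938, 0.0], [0.0, 0.0, -1.0]]
contact_force: [0.1, 0.3, -0.4]
gripper_width: 93.7
grasp_force: 0.0
```

Run:
```python
from g import *
togo([502,-169,12],-20.56)
```

```text
t 3.0 pos [ 499.  -161.4   61.5] yawx 159.8 delta tool [-5.5 -6.1 49.5] roll(rad, tool z down) 0.0062
```

Request:
send_rows --deltas '[{"delta_pos":[-4.2,-5.5,5],"roll":0.006,"jaw":-1},{"delta_pos":[0,0,25],"roll":0,"jaw":-1},{"delta_pos":[0,0,19.5],"roll":0,"jaw":-1},{"delta_pos":[0,0,0],"roll":0,"jaw":-1},{"delta_pos":[0,0,0],"roll":0,"jaw":1},{"delta_pos":[0,0,0],"roll":0,"jaw":1},{"delta_pos":[0,0,0],"roll":0,"jaw":1},{"delta_pos":[0,0,0],"roll":0,"jaw":1},{"delta_pos":[0,0,0],"roll":0,"jaw":1},{"delta_pos":[0,0,0],"roll":0,"jaw":1}]'

```text
t: 4.0
position: [501.3, -168.1, 12.2]
eef_rot: [[-0.936, 0.351, 0.0], [0.351, 0.936, -0.0], [-0.0, -0.0, -1.0]]
contact_force: [0.0, -0.1, 0.4]
gripper_width: 49.3
grasp_force: 0.0
```

Request:
send_rows --deltas '[{"delta_pos":[0,0,0],"roll":0,"jaw":1},{"delta_pos":[0,0,0],"roll":0,"jaw":1},{"delta_pos":[0,0,0],"roll":0,"jaw":1},{"delta_pos":[0,0,0],"roll":0,"jaw":1},{"delta_pos":[0,0,0],"roll":0,"jaw":1},{"delta_pos":[0,0,-5],"roll":0,"jaw":1},{"delta_pos":[0,0,-10],"roll":0,"jaw":1}]'

```text
t: 4.7
position: [499.8, -167.5, 26.2]
eef_rot: [[-0.936, 0.351, -0.003], [0.351, 0.936, 0.001], [0.003, 0.0, -1.0]]
contact_force: [-1.4, -0.3, -2.2]
gripper_width: 29.4
grasp_force: 30.0
```

Request:
send_rows --deltas '[{"delta_pos":[0,0,-30],"roll":0,"jaw":1},{"delta_pos":[0,0,-40],"roll":0,"jaw":1},{"delta_pos":[0,0,-40],"roll":0,"jaw":1},{"delta_pos":[-15,30,-30],"roll":0,"jaw":1},{"delta_pos":[-15,30,-30],"roll":0,"jaw":1},{"delta_pos":[-15,30,-20],"roll":0,"jaw":1},{"delta_pos":[-15,30,-13],"roll":0,"jaw":1},{"delta_pos":[-13.5,22.9,0],"roll":0,"jaw":1},{"delta_pos":[0,0,0],"roll":-0.069,"jaw":1},{"delta_pos":[0,0,0],"roll":-0.069,"jaw":1},{"delta_pos":[0,0,0],"roll":-0.069,"jaw":1},{"delta_pos":[0,0,0],"roll":-0.069,"jaw":1},{"delta_pos":[0,0,0],"roll":0,"jaw":1},{"delta_pos":[0,0,0],"roll":0,"jaw":1}]'

```text
t: 6.1
position: [619.9, -60.1, 230.2]
eef_rot: [[-0.996, 0.084, -0.0], [0.084, 0.996, -0.0], [0.0, -0.0, -1.0]]
contact_force: [-0.4, 0.6, -2.0]
gripper_width: 29.7
grasp_force: 30.0
```

Run:
```python
from g import *
import pickle
d=grab('wrist','w3.png');pickle.dump(d,open('w3.pkl','wb'))
togo([537,48,100],-4.7)
```

```text
t 6.15 pos [619.9 -60.1 230.1] yawx 175.18 delta tool [ 91.7 100.8 130.1] roll(rad, tool z down) -0.002
```

View pics/w3.png

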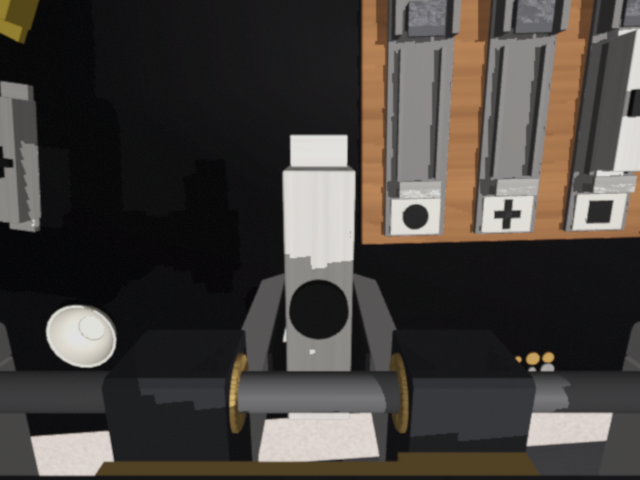

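The held bar runs along col 319, with its boss at (319,309) and its front tongue tip at row 135. The round bay is alongside: disc label (415,217), lip at rows 180–196, catch at rows 0–35.

Run:
```python
from g import *
import pickle
d=pickle.load(open('w3.pkl','rb'));im=d['img']
cv2.imwrite('pics/crop3.png',cv2.resize(im[0:240,370:470],None,fx=2.5,fy=2.5,interpolation=cv2.INTER_CUBIC)[:,:,::-1])
g=im.mean(2).astype(int)
for v in (60,90,120,150,170): print(v,g[v,380:462:1].tolist())
print('col415',[(v,int(g[v,415]),pt(d,415,v).round(0).tolist()) for v in range(170,242,3)])
sub=(g[203:231,400:431]<70).astype('uint8');n,l,s,c=cv2.connectedComponentsWithStats(sub);k=1+np.argmax(s[1:,4]);cd=c[k]+[400,203]
print('disc',cd,s[k],pt(d,*cd).round(1))
mb=(g[270:345,285:355]<50).astype('uint8');n,l,s,c=cv2.connectedComponentsWithStats(mb);k=1+np.argmax(s[1:,4]);cb=c[k]+[285,270]
print('boss',cb,s[k],ray(d,*cb,256).round(1),pt(d,*cb).round(1))
print('front col319',[(v,int(g[v,319])) for v in range(128,175)])
print('row150',g[150,285:355].tolist())
print('row200',g[200,278:362].tolist())
```

```text
60 [130, 129, 129, 129, 120, 91, 72, 74, 109, 132, 137, 138, 137, 127, 95, 79, 78, 73, 62, 67, 105, 135, 142, 142, 141, 139, 138, 138, 138, 138, 138, 138, 138, 137, 138, 138, 138, 138, 138, 138, 138, 137, 138, 138, 138, 137, 138, 138, 137, 138, 138, 138, 138, 127, 95, 77, 76, 74, 64, 49, 57, 97, 134, 143, 143, 142, 140, 139, 138, 138, 139, 138, 138, 132, 130, 131, 131, 131, 131, 130, 131, 131]
90 [123, 122, 122, 114, 86, 68, 64, 92, 129, 137, 137, 136, 126, 95, 78, 77, 74, 65, 59, 94, 133, 142, 142, 141, 138, 137, 137, 138, 137, 137, 137, 137, 137, 137, 137, 137, 137, 138, 137, 137, 137, 138, 138, 138, 138, 138, 138, 138, 138, 138, 137, 127, 94, 77, 76, 75, 70, 55, 47, 78, 122, 140, 144, 143, 140, 139, 138, 138, 137, 133, 124, 128, 128, 126, 126, 126, 125, 126, 125, 125, 126, 126]
120 [122, 121, 112, 84, 70, 66, 74, 110, 132, 135, 128, 104, 83, 78, 77, 76, 70, 58, 87, 130, 141, 142, 141, 138, 137, 137, 137, 137, 137, 137, 137, 136, 136, 136, 137, 137, 137, 137, 137, 137, 137, 137, 138, 137, 137, 137, 137, 137, 137, 137, 136, 127, 94, 76, 75, 69, 49, 54, 95, 134, 143, 143, 142, 138, 1
[... 2483 characters left out ...]
, 222, 222, 222, 222, 222, 222, 222, 223, 222, 222, 222, 222, 222, 222, 222, 222, 223, 223, 222, 222, 223, 223, 222, 222, 223, 222, 222, 223, 222, 223, 223, 223, 223, 223, 223, 223, 222, 223, 223, 223, 223, 222, 223, 223, 223, 222, 222, 222, 221, 206, 134, 41, 24, 24, 25, 25, 25, 25]
row200 [16, 17, 16, 29, 82, 147, 190, 212, 216, 216, 217, 219, 220, 219, 218, 217, 216, 216, 216, 216, 216, 216, 217, 217, 217, 217, 216, 216, 216, 216, 215, 215, 214, 214, 213, 213, 213, 213, 213, 215, 216, 217, 217, 216, 215, 214, 213, 212, 211, 211, 212, 214, 216, 216, 217, 217, 217, 217, 218, 218, 218, 219, 219, 219, 218, 216, 214, 214, 214, 214, 215, 216, 217, 218, 217, 204, 164, 90, 27, 20, 17, 15, 28, 61]
```

View pics/crop3.png

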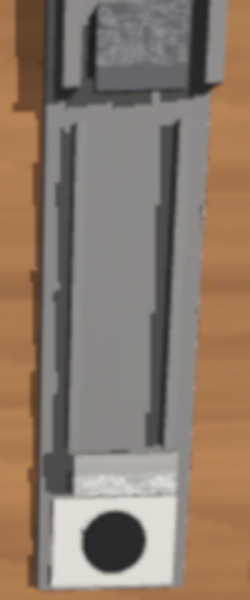

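Run:
```python
from g import *
import pickle
d=pickle.load(open('w3.pkl','rb'))
T=np.array([619.9,-60.1]);a=np.radians(-4.8)
P=lambda u,v,z: ray(d,u+.0,v,z)[:2]
vs=[60,90,120,150,170]
R=np.array([P(u,v,23) for u,v in zip([441,439.2,438,436.6,435.6],vs)])
L=np.array([P(u,v,23) for u,v in zip([399.8,399,397.9,397.3,396.8],vs)])
for n,A in(('Rin',R),('Lout',L)):
    k=np.polyfit(A[:,0],A[:,1],1);print(n,'yaw',np.degrees(np.arctan(k[0])).round(2),'y at 530,570:',np.polyval(k,[530,570]).round(2))
lip=P(417,180.5,31);print('lip edge',lip)
print('label edges',P(415,198.5,15),P(415,235,15),'disc',P(415,216.2,16))
tip=P(319,134.7,226);bd=P(319,167,250);print('tip',tip,np.linalg.norm(tip-P(318.4,309.1,256)),'body end',bd)
for v,z,u0,u1 in((150,226,289.7,347.3),(200,250,282.3,354.7)):
    p,q=P(u0,v,z),P(u1,v,z);print('mid',(p+q)/2,np.linalg.norm(p-q))
# catch
for v in (30,33,36,40): print(v,pt(d,425,v).round(0),ray(d,425,v,31).round(1))
```

```text
Rin yaw -3.15 y at 530,570: [62.34 60.14]
Lout yaw -3.45 y at 530,570: [24.29 21.88]
lip edge [594.91657518  38.79186111]
label edges [615.17801386  40.29718126] [653.8251529   39.51036213] disc [633.45955214  39.68392158]
tip [545.30201353 -52.79473908] 72.28319683445291 body end [557.99495858 -53.88904777]
mid [552.05215428 -53.59345132] 26.499259070505175
mid [571.35487875 -55.21996187] 29.886271638949015
30 [463.  48.  30.] [463.   48.4  31. ]
33 [465.  49.  29.] [465.4  48.3  31. ]
36 [467.  49.  29.] [467.8  48.3  31. ]
40 [468.  53.  13.] [471.1  48.2  31. ]
```

Bay measured: seat (529.7, 45.3), yaw −3.3°, with the lip edge, hood edge and label consistent with the given sizes. The bar's centre sits about 1.9 mm catch-ward of the TCP.

Request:
send_rows --deltas '[{"delta_pos":[20,24.3,0],"roll":0,"jaw":1},{"delta_pos":[20,24.3,0],"roll":0,"jaw":1},{"delta_pos":[20,24.3,20],"roll":0,"jaw":1},{"delta_pos":[19.7,24.3,30],"roll":0,"jaw":1},{"delta_pos":[0,0,40],"roll":-0.026,"jaw":1},{"delta_pos":[0,0,40],"roll":0,"jaw":1},{"delta_pos":[0,0,30],"roll":0,"jaw":1},{"delta_pos":[0,0,10],"roll":0,"jaw":1},{"delta_pos":[0,0,0],"roll":0,"jaw":1},{"delta_pos":[0,0,0],"roll":0,"jaw":1}]'

```text
t: 7.15
position: [550.3, 43.2, 61.6]
eef_rot: [[-0.998, 0.057, 0.003], [0.057, 0.998, -0.0], [-0.003, -0.0, -1.0]]
contact_force: [0.1, -0.2, -1.6]
gripper_width: 30.1
grasp_force: 30.0
```

Run:
```python
from g import *
togo([548.6,43.5,60],-3.3)
```

```text
t 7.15 pos [550.3  43.2  61.6] yawx 176.72 delta tool [1.7 0.3 1.6] roll(rad, tool z down) 0.0003
```

Request:
send_rows --deltas '[{"delta_pos":[1.5,0.3,8],"roll":0,"jaw":1},{"delta_pos":[0,0,7],"roll":0,"jaw":1},{"delta_pos":[0,0,3],"roll":0,"jaw":1},{"delta_pos":[0,0,2],"roll":0,"jaw":1},{"delta_pos":[0,0,2],"roll":0,"jaw":1},{"delta_pos":[0,0,0],"roll":0,"jaw":1}]'

```text
t: 7.75
position: [547.1, 43.8, 38.5]
eef_rot: [[-0.998, 0.057, -0.0], [0.057, 0.998, -0.0], [0.0, -0.0, -1.0]]
contact_force: [-2.8, 0.8, 4.1]
gripper_width: 29.4
grasp_force: 30.0
```

Request:
send_rows --deltas '[{"delta_pos":[0,0,1.5],"roll":0,"jaw":1},{"delta_pos":[0,0,1],"roll":0,"jaw":1},{"delta_pos":[0,0,0],"roll":0,"jaw":1}]'

```text
t: 8.05
position: [546.9, 43.8, 35.8]
eef_rot: [[-0.998, 0.057, -0.001], [0.057, 0.998, -0.0], [0.001, -0.0, -1.0]]
contact_force: [-3.7, -0.6, 5.1]
gripper_width: 29.7
grasp_force: 30.0
```

Run:
```python
from g import *
d=grab('scene','s2.png');o=r.get_obs();print(o['torque'],o['contact_force'],o['position'])
E_=d['extrinsics'];q=E_@[530,45,20,1];u,v=(q[:2]/q[2]*d['fx']+[d['cx'],d['cy']]).astype(int);print(u,v)
cv2.imwrite('pics/s2c.png',cv2.resize(d['img'][v-80:v+70,u-100:u+100],None,fx=4,fy=4,interpolation=cv2.INTER_CUBIC)[:,:,::-1])
```

```text
[ 0.01227223  0.62587892 -0.00345393] [-4.28591259  0.83908866  5.08824843] [546.88555053  43.81696884  35.79677026]
338 280
```

View pics/s2c.png

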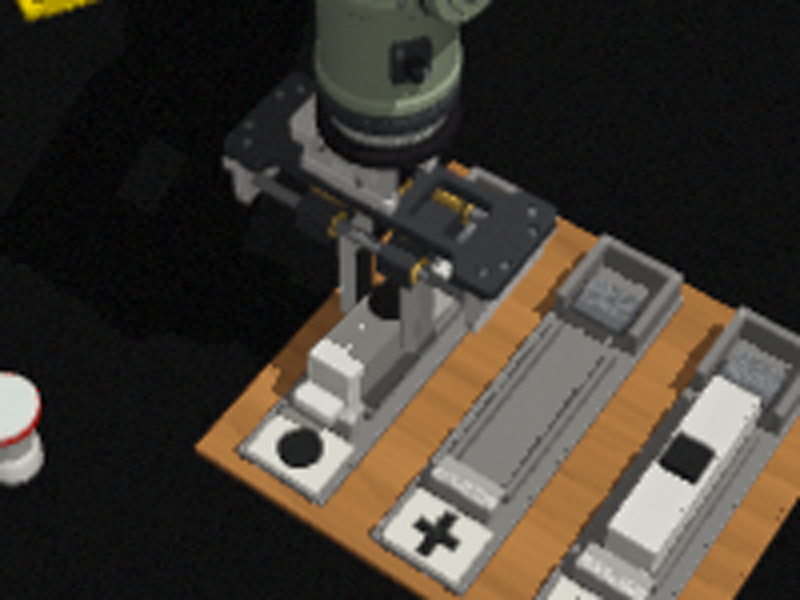

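The bar is tilted: its fixed-end tongue rests on the lip next to the disc label, and its catch end is down in the bay. Next I slide it under the hood.

Request:
send_rows --deltas '[{"delta_pos":[2.5,0,0],"roll":0,"jaw":1},{"delta_pos":[2.5,0,0.2],"roll":0,"jaw":1},{"delta_pos":[2.5,0,0],"roll":0,"jaw":1},{"delta_pos":[2.5,0,0.2],"roll":0,"jaw":1},{"delta_pos":[2.5,0,0],"roll":0,"jaw":1},{"delta_pos":[0,0,0],"roll":0,"jaw":1}]'

```text
t: 8.7
position: [533.8, 44.5, 34.7]
eef_rot: [[-0.998, 0.057, -0.002], [0.057, 0.998, 0.0], [0.002, -0.0, -1.0]]
contact_force: [0.6, -0.2, -1.0]
gripper_width: 30.1
grasp_force: 30.0
```

Request:
send_rows --deltas '[{"delta_pos":[2,0,0],"roll":0,"jaw":1},{"delta_pos":[2,0,0.3],"roll":0,"jaw":1},{"delta_pos":[2,0,0],"roll":0,"jaw":1},{"delta_pos":[1,0,0],"roll":0,"jaw":1},{"delta_pos":[0,0,0],"roll":0,"jaw":1}]'

```text
t: 9.2
position: [528.7, 44.8, 35.2]
eef_rot: [[-0.998, 0.057, 0.002], [0.057, 0.998, -0.0], [-0.002, 0.0, -1.0]]
contact_force: [2.5, 0.3, -1.3]
gripper_width: 29.8
grasp_force: 30.0
```

Request:
send_rows --deltas '[{"delta_pos":[2,0,0],"roll":0,"jaw":1},{"delta_pos":[2,0,0],"roll":0,"jaw":1},{"delta_pos":[2,0,0],"roll":0,"jaw":1},{"delta_pos":[1,0,0],"roll":0,"jaw":1},{"delta_pos":[0,0,0],"roll":0,"jaw":1},{"delta_pos":[0,0,0],"roll":0,"jaw":1}]'

```text
t: 9.8
position: [522.2, 45.2, 35.4]
eef_rot: [[-0.998, 0.057, 0.003], [0.057, 0.998, -0.0], [-0.003, -0.0, -1.0]]
contact_force: [5.4, -0.0, -2.6]
gripper_width: 30.0
grasp_force: 30.0
```

Run:
```python
from g import *
import pickle
d=grab('wrist');pickle.dump(d,open('w4.pkl','wb'));o=r.get_obs();print(o['torque'].round(2),o['contact_force'].round(1),o['position'].round(1))
d2=grab('scene');im=d2['img'][200:350,238:438]
im=cv2.resize(im,None,fx=2,fy=2,interpolation=cv2.INTER_CUBIC)
w=cv2.resize(d['img'],(400,300));cv2.imwrite('pics/p9.png',np.hstack([w,im])[:,:,::-1])
```

```text
[-0.03 -1.17  0.02] [ 6.8 -0.3 -1.9] [522.2  45.2  35.3]
```

View pics/p9.png

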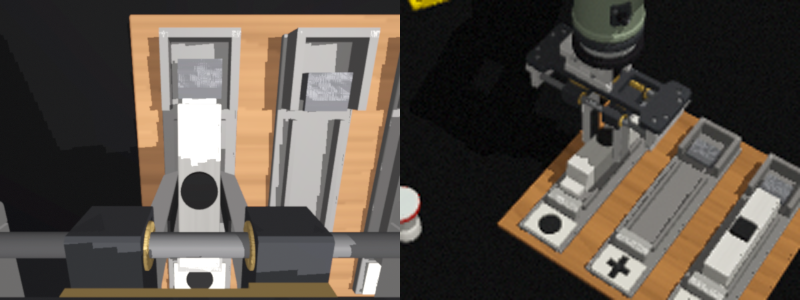

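Request:
send_rows --deltas '[{"delta_pos":[1.7,0,0],"roll":0,"jaw":1},{"delta_pos":[0,0,0.5],"roll":0,"jaw":1},{"delta_pos":[0,0,1.5],"roll":0,"jaw":1},{"delta_pos":[0,0,1.5],"roll":0,"jaw":1},{"delta_pos":[0,0,1.5],"roll":0,"jaw":1},{"delta_pos":[0,0,0],"roll":0,"jaw":1}]'

```text
t: 10.5
position: [521.6, 45.2, 32.2]
eef_rot: [[-0.998, 0.057, 0.005], [0.057, 0.998, -0.0], [-0.005, -0.0, -1.0]]
contact_force: [4.6, 0.1, 6.8]
gripper_width: 29.6
grasp_force: 30.0
```

Request:
send_rows --deltas '[{"delta_pos":[2,0,0],"roll":0,"jaw":1},{"delta_pos":[0,0,1.5],"roll":0,"jaw":1},{"delta_pos":[0,0,1.5],"roll":0,"jaw":1},{"delta_pos":[0,0,0],"roll":0,"jaw":1}]'

```text
t: 10.9
position: [521.7, 45.1, 29.6]
eef_rot: [[-0.998, 0.057, 0.01], [0.057, 0.998, -0.001], [-0.01, -0.0, -1.0]]
contact_force: [7.9, -0.2, 3.9]
gripper_width: 29.9
grasp_force: 30.0
```

Run:
```python
from g import *
o=r.get_obs();print(o['torque'].round(2),o['contact_force'].round(1),o['position'].round(1))
d=grab('wrist')
sc=grab('scene');im=cv2.resize(sc['img'][250:325,270:370],None,fx=4,fy=4,interpolation=cv2.INTER_CUBIC)
w=cv2.resize(d['img'],(400,300));cv2.imwrite('pics/p10.png',np.hstack([w,im])[:,:,::-1])
E_=sc['extrinsics'];import numpy as np
# lip-end body top corner via depth, scene: heights along bar axis
for x in (590,575,560,545):
    for y in (40,):
        q=E_@[x,46-(x-530)*.057,50,1];u,v=q[:2]/q[2]*sc['fx']+[sc['cx'],sc['cy']];print(x,pt(sc,u,v).round(1))
```

```text
[ 0.09 -1.21  0.04] [ 7.9 -0.2  3.9] [521.7  45.1  29.6]
590 [582.2  37.3  36.2]
575 [577.   44.7  53.4]
560 [561.2  45.   52. ]
545 [545.8  45.6  51.3]
```

Request:
send_rows --deltas '[{"delta_pos":[0,0,1.5],"roll":0,"jaw":1},{"delta_pos":[0,0,1.5],"roll":0,"jaw":1},{"delta_pos":[0,0,1],"roll":0,"jaw":1},{"delta_pos":[0,0,1],"roll":0,"jaw":1},{"delta_pos":[0,0,0],"roll":0,"jaw":1}]'

```text
t: 11.5
position: [522.1, 45.1, 24.9]
eef_rot: [[-0.998, 0.057, 0.01], [0.057, 0.998, -0.001], [-0.01, -0.0, -1.0]]
contact_force: [7.7, 0.5, 5.9]
gripper_width: 29.7
grasp_force: 30.0
```

```bash
cat > tilt.py <<'E'
from g import *
sc=grab('scene')
E_=sc['extrinsics'];A=[]
for x in range(545,590,3):
    q=E_@[x,46-(x-530)*.057,48,1];u,v=q[:2]/q[2]*sc['fx']+[sc['cx'],sc['cy']];A.append(pt(sc,u,v))
A=np.array(A);print(A[:,[0,2]].round(1).tolist());print(r.get_obs()['contact_force'].round(1),r.get_obs()['position'].round(1),r.get_obs()['gripper_width'])
E
python3 tilt.py
```

```text
[[543.8, 46.1], [546.7, 45.8], [549.7, 45.9], [551.2, 43.4], [555.8, 46.1], [558.3, 45.2], [562.6, 47.3], [564.8, 46.0], [568.6, 47.3], [570.4, 45.3], [573.2, 44.8], [577.3, 46.8], [579.3, 45.1], [581.5, 43.6], [581.9, 39.0]]
[ 7.3 -0.3  4.9] [522.1  45.1  24.9] 29.91903710656169
```

The bar now lies flat: its top is at 46 mm, which is the floor at 14 plus 32. Releasing it to let the spring slide it home.

Request:
send_rows --deltas '[{"delta_pos":[0,0,-0.8],"roll":0,"jaw":1},{"delta_pos":[0,0,0],"roll":0,"jaw":0},{"delta_pos":[0,0,0],"roll":0,"jaw":0},{"delta_pos":[0,0,0],"roll":0,"jaw":0},{"delta_pos":[0,0,0],"roll":0,"jaw":0},{"delta_pos":[0,0,-20],"roll":0,"jaw":0},{"delta_pos":[0,0,-40],"roll":0,"jaw":0},{"delta_pos":[-40,0,-40],"roll":0,"jaw":0},{"delta_pos":[-40,0,-40],"roll":0,"jaw":0},{"delta_pos":[-40,0,-40],"roll":0,"jaw":0},{"delta_pos":[0,0,0],"roll":0,"jaw":0},{"delta_pos":[0,0,0],"roll":0,"jaw":0}]'

```text
t: 12.75
position: [622.5, 39.6, 188.2]
eef_rot: [[-0.998, 0.057, -0.002], [0.057, 0.998, 0.0], [0.002, 0.0, -1.0]]
contact_force: [-0.4, -0.7, -1.4]
gripper_width: 47.0
grasp_force: 0.0
```

```bash
python3 tilt.py
python3 - <<'E'
from g import *
w=grab('wrist');t=grab('scene');im=cv2.resize(t['img'][230:380,270:470],(400,300),interpolation=cv2.INTER_CUBIC)
cv2.imwrite('pics/p11.png',np.hstack([cv2.resize(w['img'],(400,300)),im])[:,:,::-1]);cv2.imwrite('pics/w11.png',w['img'][:,:,::-1])
import pickle;pickle.dump(w,open('w11.pkl','wb'))
E
```

```text
[[543.8, 46.0], [545.2, 43.4], [550.3, 46.8], [552.7, 45.8], [555.1, 44.8], [559.5, 47.2], [562.0, 46.3], [564.2, 45.0], [566.6, 43.8], [569.5, 43.7], [574.2, 46.7], [574.7, 42.3], [580.2, 46.5], [584.8, 49.4], [585.5, 45.3]]
[-0.8  0.1  1. ] [620.8  39.8 186.4] 46.92888846050696
```

View pics/p11.png

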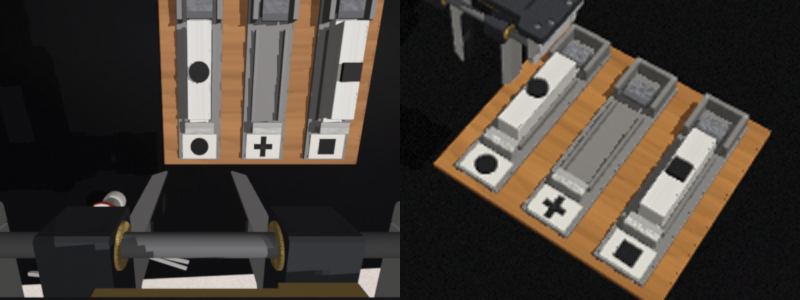

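The bar appears home just like the square bar, with its boss at (198,72) in the left half. A quick numeric check, then hand in.

Run:
```python
from g import *
import pickle
d=pickle.load(open('w11.pkl','rb'));g=d['img'].mean(2)
def blob(u,v,z,R):
    s=(g[v-R:v+R,u-R:u+R]<75).astype('uint8');n,l,st,c=cv2.connectedComponentsWithStats(s)
    k=1+np.argmin(np.hypot(*(c[1:]-R).T)+1e3*(st[1:,4]<40));c=c[k]+[u-R,v-R];return ray(d,*c,z),st[k]
b,s1=blob(317,115,51.5,24);l,s2=blob(319,234,16,20);print(b,s1,l,s2,np.linalg.norm((b-l)[:2]),'want ~104 home, ~113 if not slid')
```

```text
[529.7298473   45.22013576  51.5       ] [ 10   8  31  33 809] [633.33386911  39.94905577  16.        ] [  7   7  27  27 552] 103.73802397905403 want ~104 home, ~113 if not slid
```

```bash
python3 -c "from station import r;print(r.job_done())"
```

```text
the job is handed in; nothing more can be done
None
```

The round-boss bar is home in the disc-labelled bay. It lies flat with the boss up, and its boss measured within about 0.5 mm of the seat point before I handed the job in at about 13 s.

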